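# Set a frame corner square with an engineer's square

## Task

The upright of this aluminium frame corner is only snugged up on its pivot and leans in. Take the steel engineer's square from the rubber mat, stand its stock flat on the rail with the blade towards the upright, slide it along and press gently but firmly - down on the rail and against the upright, both at once, for about a second - until the upright sits flush along the blade with no gap. Push the upright with the square only, do not force it or disturb the things lying about, and finally stand the square back upright on the mat, leaving the upright square.

Things in the scene. Friction and masses are not known exactly. Their poses are not given: they have to be found in the camera images.
- square_grip (a point): All sizes in mm. Steel engineer's square, 0.54-0.66 kg, standing on its stock (bar 130 long in y, 20 wide in x, 24 high), blade up at the stock's +y end. This point: mid-width of the stock, 12 above its underside, 82 behind the +y working face, 48 from the back end: grip here across the 20 mm width, jaws from above, 57 clear of the blade. Axes: +y to the working face, z up.
- square_edge (a point): On the same square: bottom of its working face, at the underside of the stock. The blade is a flat bar 25 wide (y) by 5 thick (x) that reaches 150 above the underside; its outer edge and the +y end of the stock make one straight face that is put against the upright. Same axes as the grip point.
- rail: Rail of the frame corner: slotted aluminium section 80 wide (x), 340 long (y), 40 high, bolted on a dark plate 120 x 360 x 10; fixed. Origin: middle of its level top face, 50 above the bench. +y points along it to the upright, z up. The stock stands on the middle of this top. In the check the square bears on it with 4 N or more (weight counts), never over 40 N. Friction 0.5 to 0.7.
- upright_mark (a point): Point on the rail's top, 85 from its middle along +y, where the upright's foot should nominally be. The upright, a 40 x 40 aluminium section, turns its flat closed side to -y, from 8 to 158 above the rail. Its pivot bracket was bolted by eye: once square, that side lies up to 8 nearer or farther along y than this mark. Not measured: find it by touch. Axes as the rail.
- upright (a joint): Lean of the upright on its pivot bolt (28 above the rail, 20 behind the closed side), rad: 0 square, + leans to -y, over the square; starts 0.04 to 0.10. It stays where left and turns under about 2.5 N at blade-tip height; when flush on the blade it turns no more and the push rises steeply. Good: within 0.012 of 0, with the square bearing on it with 4 N or more, never over 25 N.
- mat: Black rubber mat 120 (x) x 230 (y), 4 thick, fixed on the bench, where the square stands at first and must stand at the end. Origin: centre of its underside; z up.
- caliper: Bystander: caliper lying on the bench near the rail, 235 long (y), up to 51 wide over the jaws, 12 high. Origin: centre of its underside. Leave alone.
- block: Bystander: steel setting block 51 (x) x 76 (y) x 25 high near the rail. Origin: centre of its underside. Leave alone.
- jar: Bystander: white plastic jar, diameter 72, height 100, near the mat. Origin: centre of its underside. Leave alone.
Mind the look-alikes: they are no part of the job. Of the things that look like the part that bears square_grip, the middle-sized one is meant.

How it is judged:
By the outcome, as a careful person would: the job done as asked, in the order asked, and still so for the second after the job is handed in, with the robot touching nothing.
It also fails if it takes over 72 s, if anything falls off the work surface, if the arm or the gripper's body presses on something with over 40 N, if the wrist force passes 120 N, or if a joint passes its speed limit or range.

## Robot

A 6-joint arm with a two-finger parallel gripper is mounted at the origin on the work surface. World frame = base frame: x ahead of the robot, y to its left, z up, the work surface at z = 0. Lengths are in m, angles in degrees, forces in N, time in s.
With the tool pointing down it reaches from about 0.35 to 0.875 m from the base axis. Payload 4.2 kg.
Tool frame: the origin (TCP) lies on the centre line of the jaws, within the pads' length; the fingertips stand 8 mm ahead of it and the grasp point (between the pads) lies 11 mm behind it; z points along the fingers, y is the direction in which the jaws open and shut (so a half turn about z gives the same grasp; the last joint's range is limited). The gripper opens to 87 mm and grips with 3 to 60 N. Pads are 19 mm wide; open, the fingers measure 117 mm over their backs; the gripper's body (75 mm by 190 mm) begins 51 mm behind the grasp point.
Start: joints at [79.446, 22.042, 0.453, 0, -68.411, -14.817], TCP at [0.268, 0.565, 0.231] pointing down, gripper open.
Joint ranges: [-179.83, 179.83], [-69.29, 118.12], [-61.27, 80.66], [-181.25, 117.63], [-171.15, -9.14], [-177.46, 177.46]. Speed limits (degrees/s): [159.86, 159.86, 180, 180, 180, 180].

## Interface

Orientations are given as a 3x3 rotation matrix whose columns are the frame's x, y, z axes.
In Python, from station import sense, capture, finish_job, recognise gives the robot as it stands.
- The arm moves only by the tool apply_moves, never from a script. Its argument "plan" is a list that holds one entry, the list of rows, each a list of 7 numbers: the opening in per cent of the stroke, from 0 (shut) to 100 (fully open), then the shift along the world's x, y, z in units of 25 mm (1.0 is 25 mm), then the turn, a rotation vector about the world's x, y, z in rad. A call has 1 to 12 rows; each row shifts and turns the pose as measured when the row begins; what a row does not reach is not made up. A row lasts 1/12 s, in which the tool goes at most 41.7 mm and 7.16 degrees, less where a joint would pass 70% of its speed; a pose out of reach is approached as far as the arm can. A call is refused whole if a number of a shift passes 1 or a number of a turn 0.125, either way. A call with a gripper value outside its range is refused whole. The fingers move at their own pace and stop on an object; the grip force is fixed at half the most. Time passes only in rows, so rows that do not move let the fingers close. It gives the time, the measured TCP pose, the force and the opening at its end, in the units of the state.
- sense(): the state, without advancing time (a new reading comes with each control period).
- capture(name): name is "side" or "top" or "wrist"; returns a dict with "pixels" (400x640x3 uint8, red, green, blue), "depth" (400x640 float32, m along the optical axis (not along the pixel's ray), 0 where there is no reading), "mtx" (3x3 intrinsics, pixels), "R" (3x3) and "t" (3): a world point X has camera coordinates R X + t; the wrist camera has in their place "mount" (4x4, takes a point from camera to tool coordinates, whose origin is the TCP and whose axes are the flange's). Camera axes: x right, y down, z forward; pixel columns grow to the right and rows downward; lengths in m; the calibration is good to about 2 mm. A picture is of the moment at which its call begins: read the wrist's pose just before it.
- finish_job(): hands the job in, once; it reports no verdict.
Trained networks look in a picture, given as the dict that the camera call returned (one of the last four; its "shot" number tells which), for a name from the list of things; names that differ only in an ending like _2 or _b are one class to them, and where a whole thing is asked for, a point or a joint stands for the part that bears it (a point fixed in the world has none). Each returns a list of dicts, best first, with "score" (0 to 1); they miss things now and then, are a little off and sometimes report something else, mostly with a low value. They report only what shows in the picture. A call takes as long as a camera call. They do not tell look-alikes from the thing itself.
- recognise(label, picture): "at" ([x, y, z] in m, in the coordinates of the camera as it stood for that picture, good to about 4 mm: the middle of the surface that is visible of it).
The state is a dict: "time_s": time; "joints": joint angles; "joint_velocities": joint speeds; "effort": joint torques, N m; "tcp_pos": TCP position; "ee_rot": TCP orientation; "wrist_force": force on the tool from outside, world axes, zero at the start; "moment": the same for the moment, N m; "gripper_width": opening from 0.0 (shut) to 1.0 (fully open).
Only numpy, scipy, OpenCV 4.12 (cv2) and the standard library are available. Lean on these libraries where they do the work, as an engineer would, in place of code of your own. Each camera call takes 0.05 s, during which the arm holds its last target.

## Working session

There is one attempt and no reset: what is moved stays moved. The work goes in short steps, Python scripts to look and compute and a tool call to move; the robot and the scene stay as the last step left them, time stands still between calls to the robot, and variables do not carry over. Pictures are saved under pics/ and viewed, and the job is handed in when it is done.

Besides the shell and the picture viewer there is one more tool, called by a JSON object that holds its "name" and its "arguments", one argument or row to a line. apply_moves: Moves the arm, as the interface text tells. Its arguments: {"type":"object","properties":{"plan":{"type":"array","items":{"type":"array","items":{"type":"array","items":{"type":"number"}}}}},"required":["plan"]}

```bash
ls; mkdir -p pics; cat > h.py <<'E'
from station import sense, capture, finish_job, recognise
import numpy as np, cv2
def save(c,n): cv2.imwrite('pics/'+n+'.png', cv2.cvtColor(c['pixels'],cv2.COLOR_RGB2BGR))
def world(c,p): return np.array(c['R']).T@(np.array(p)-np.array(c['t']))
def cloud(c):
    d=c['depth'];v,u=np.mgrid[:400,:640];K=np.array(c['mtx'])
    P=np.stack([(u-K[0,2])/K[0,0]*d,(v-K[1,2])/K[1,1]*d,d],-1)
    return (P-np.array(c['t']))@np.array(c['R'])
E
python3 - <<'E'
from h import *
np.set_printoptions(precision=4,suppress=True)
s=sense();print(s)
for n in ['top','side']:
    c=capture(n);save(c,n+'1');np.savez('/tmp/'+n+'1.npz',**{k:np.array(v) for k,v in c.items()})
    print(n,c['mtx'],c['R'],c['t'])
    for l in ['square_grip','rail','upright','mat','caliper','block','jar']:
        print(l,[(round(r['score'],2),world(c,r['at'])) for r in recognise(l,c)])
E
```

```text
pics
{'time_s': 0.0, 'joints': array([ 79.4479,  22.0889,   0.38  ,  -0.0302, -68.4109, -14.8167]), 'joint_velocities': array([-0.0505,  0.0884,  0.034 , -0.0178,  0.0819,  0.0326]), 'effort': array([ -0.0002, -39.0659,  18.7405,   4.2198,   0.0111,  -0.0002]), 'tcp_pos': array([0.2675, 0.5642, 0.2295]), 'ee_rot': array([[ 0.9035, -0.4286, -0.0009],
       [-0.4286, -0.9035, -0.002 ],
       [ 0.0001,  0.0021, -1.    ]]), 'wrist_force': array([-0.3237,  0.7354,  0.1112]), 'moment': array([0.0272, 0.003 , 0.0036]), 'gripper_width': 1.0015446278606686}
top [[464.1495   0.     316.0825]
 [  0.     464.1495 199.6057]
 [  0.       0.       1.    ]] [[ 0.0051 -1.      0.0068]
 [-0.9919 -0.0059 -0.1267]
 [ 0.1267 -0.0061 -0.9919]] [-0.1323  0.5337  1.2936]
square_grip [(0.85, array([ 0.4736, -0.2679,  0.0258])), (0.83, array([ 0.286 , -0.2421,  0.0312])), (0.78, array([ 0.3906, -0.4899,  0.0131]))]
rail [(0.69, array([0.6264, 0.0791, 0.0514]))]
upright [(0.72, array([0.627 , 0.1667, 0.1996]))]
mat [(0.73, array([ 0.4788, -0.2856,  0.0034]))]
caliper [(0.65, array([0.7518, 0.0821, 0.0082])),
[... 292 characters left out ...]
[  0.       0.       1.    ]] [[ 0.8866 -0.4623  0.017 ]
 [-0.3384 -0.6732 -0.6575]
 [ 0.3154  0.5771 -0.7533]] [-0.5316  0.1373  0.9867]
square_grip [(0.92, array([ 0.3894, -0.4978,  0.0138])), (0.7, array([ 0.2769, -0.2859,  0.0279])), (0.58, array([ 0.4629, -0.2451,  0.0292])), (0.44, array([0.6238, 0.0776, 0.0484]))]
rail [(0.97, array([0.6229, 0.0772, 0.0466])), (0.61, array([ 0.4642, -0.2465,  0.0272]))]
upright [(0.98, array([0.6339, 0.1634, 0.1524]))]
mat [(0.57, array([ 0.4701, -0.3061,  0.0038]))]
caliper [(0.76, array([0.7551, 0.064 , 0.0082]))]
block [(0.91, array([0.498 , 0.1573, 0.024 ]))]
jar [(0.63, array([ 0.6117, -0.3149,  0.0796])), (0.39, array([0.6241, 0.0825, 0.0474]))]
```

View pics/top1.png

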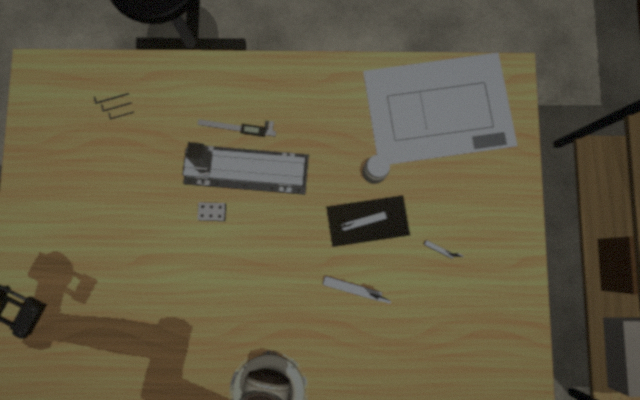

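View pics/side1.png

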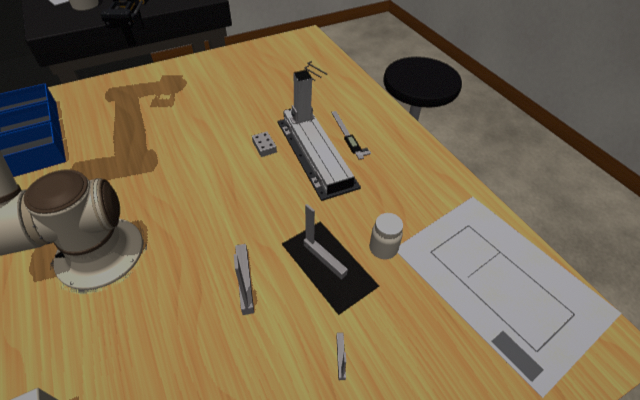

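The square on the mat is the middle of three, at top-view pixels (347,225)–(386,215), with its blade at the left (+y) end. The rail is at (245,168) and its upright at (198,157). Next I fit the poses from depth.

```bash
python3 - <<'E'
from h import *
np.set_printoptions(precision=4,suppress=True)
for n in ['top','side']:
    c=dict(np.load(f'/tmp/{n}1.npz'));P=cloud(c);ok=c['depth']>0
    def box(name,x,y,z):
        m=ok&(P[...,0]>x[0])&(P[...,0]<x[1])&(P[...,1]>y[0])&(P[...,1]<y[1])&(P[...,2]>z[0])&(P[...,2]<z[1])
        Q=P[m]
        if len(Q)<5: print(n,name,len(Q));return Q
        (cx,w,a)=cv2.minAreaRect(Q[:,:2].astype(np.float32)*1000)
        print(n,name,len(Q),'mean',Q.mean(0),'min',Q.min(0),'max',Q.max(0),'rect',np.round(cx,1),np.round(w,1),round(a,2))
        return Q
    box('stocktop',(.4,.55),(-.4,-.15),(.021,.034))
    box('blade',(.4,.55),(-.4,-.15),(.05,.2))
    box('mat',(.35,.57),(-.45,-.1),(.002,.008))
    box('bench',(.3,.45),(-.1,.1),(-.02,.02))
    box('railtop',(.55,.7),(-.15,.14),(.045,.056))
    box('upright',(.55,.7),(.05,.3),(.07,.195))
    box('uprighttop',(.55,.7),(.05,.3),(.195,.23))
    box('big',(.2,.36),(-.4,-.15),(.02,.25))
    box('small',(.36,.43),(-.58,-.43),(.008,.2))
    box('block',(.45,.55),(.1,.25),(.015,.04))
    box('cal',(.7,.82),(-.05,.25),(.005,.03))
    box('jar',(.56,.68),(-.4,-.23),(.06,.12))
E
```

```text
top stocktop 275 mean [ 0.4767 -0.2738  0.0276] min [ 0.4485 -0.3308  0.0214] max [ 0.5009 -0.2037  0.0337] rect [ 475.4 -266.3] [ 20.  129.6] 16.23
top blade 42 mean [ 0.4593 -0.2146  0.1253] min [ 0.4549 -0.2279  0.053 ] max [ 0.4642 -0.2036  0.1565] rect [ 460.6 -215.7] [ 5.2 24.1] 15.83
top mat 2974 mean [ 0.4678 -0.2755  0.0042] min [ 0.3501 -0.4499  0.002 ] max [ 0.5697 -0.1001  0.008 ] rect [ 459.9 -275.1] [350.5 218.7] 89.76
top bench 3594 mean [ 0.3748 -0.0002 -0.0005] min [ 0.3    -0.099  -0.0092] max [0.4497 0.1    0.0103] rect [374.5   0.8] [149.6 198.9] 0.28
top railtop 1961 mean [0.6241 0.0217 0.0496] min [ 0.5762 -0.0972  0.045 ] max [0.6721 0.1398 0.056 ] rect [624.2  22.3] [237.4  81.1] 85.54
top upright 294 mean [0.6236 0.1758 0.1279] min [0.6035 0.1562 0.0701] max [0.6597 0.2054 0.195 ] rect [626.4 173.6] [35.7 63.2] 46.69
top uprighttop 283 mean [0.635  0.1754 0.2095] min [0.6147 0.1555 0.1951] max [0.6567 0.1972 0.2157] rect [636.  176.3] [39.9 41.1] 84.89
top big 594 mean [ 0.2847 -0.2361  0.0467] min [ 0.2531 -0.3134  0.0215] max [ 0.3188 -0.1501  0.1945] rect 
[... 1593 characters left out ...]
e big 827 mean [ 0.2806 -0.2583  0.0624] min [ 0.2512 -0.3169  0.0203] max [ 0.3194 -0.1517  0.1929] rect [ 285.4 -234.3] [167.9  25.8] 74.41
side small 339 mean [ 0.3923 -0.492   0.0289] min [ 0.3715 -0.5281  0.0089] max [ 0.4223 -0.4444  0.1046] rect [ 396.  -486.6] [89.  13.9] 63.17
side block 336 mean [0.5002 0.1657 0.0238] min [0.4752 0.1296 0.0151] max [0.5287 0.2096 0.0287] rect [501.4 169.2] [79.8 51.9] 87.94
side cal 394 mean [0.751  0.0773 0.0093] min [ 0.7257 -0.0117  0.005 ] max [0.7766 0.2219 0.0168] rect [751.1 105.1] [233.7  50.1] 89.76
side jar 824 mean [ 0.6151 -0.3092  0.0896] min [ 0.5865 -0.3372  0.06  ] max [ 0.6536 -0.2705  0.1036] rect [ 619.8 -304.1] [66.5 66.6] 83.94
```

```bash
python3 - <<'E'
from h import *
np.set_printoptions(precision=4,suppress=True)
from scipy.spatial.transform import Rotation as Ro
s=sense();R=np.array(s['ee_rot']);t=np.array(s['tcp_pos'])
for n in ['top','side']:
    c=dict(np.load(f'/tmp/{n}1.npz'));P=cloud(c);ok=c['depth']>0
    m=ok&(np.linalg.norm(P-t-[0,0,.1],axis=-1)<.3)&(P[...,2]>.03)
    Q=(P[m]-t)@R
    for z in np.arange(-.4,.02,.02):
        k=(Q[:,2]>z)&(Q[:,2]<z+.02)
        if k.sum()>3: print(n,round(z,2),k.sum(),Q[k].min(0),Q[k].max(0))
    m=ok&(P[...,0]>.5)&(P[...,0]<.75)&(P[...,1]<.135)&(P[...,1]>-.2)&(P[...,2]>.044)&(P[...,2]<.056)
    m=m.astype(np.uint8);m=cv2.morphologyEx(m,cv2.MORPH_OPEN,np.ones((5,5)))>0
    Q=P[m];a=np.radians(-4.5)
    for it in range(5):
        X=np.array([np.cos(a),np.sin(a)]);Y=np.array([-np.sin(a),np.cos(a)])
        q=np.c_[Q[:,:2]@X,Q[:,:2]@Y]
        ys=np.arange(q[:,1].min()+.02,.1,.01);L=[];H=[]
        for y in ys:
            k=abs(q[:,1]-y)<.006;L.append(q[k,0].min());H.append(q[k,0].max())
        sl=(np.polyfit(ys,L,1)[0]+np.polyfit(ys,H,1)[0])/2
        a-=sl
    print(n,'rail yaw',np.degrees(a),'cx',np.mean(L),np.mean(H),'ymin',q[:,1].min(),np.percentile(q[:,1],1))
    xm=(np.mean(L)+np.mean(H))/2; ce=X*xm+Y*(q[:,1].min()+.17);print('centre',ce,'mark',ce+.085*Y,'z',np.median(Q[:,2]))
    # plate
    m=ok&(P[...,0]>.5)&(P[...,0]<.73)&(P[...,1]<.3)&(P[...,1]>-.25)&(P[...,2]>.005)&(P[...,2]<.2)&~((P[...,0]<.55)&(P[...,1]>.12))
    m=cv2.morphologyEx(m.astype(np.uint8),cv2.MORPH_OPEN,np.ones((3,3)))>0
    q=np.c_[P[m][:,:2]@X,P[m][:,:2]@Y];print('plate',q.min(0),q.max(0))
    mb=ok&(P[...,0]>.38)&(P[...,0]<.57)&(P[...,1]<-.1)&(P[...,1]>-.45)&(P[...,2]<.01)&(c['pixels'].max(-1)<45)
    mb=cv2.morphologyEx(mb.astype(np.uint8),cv2.MORPH_OPEN,np.ones((3,3)))>0
    print('mat',cv2.minAreaRect(P[mb][:,:2].astype(np.float32)*1000))
E
```

```text
top -0.12 719 [-0.0365  0.0035 -0.1163] [ 0.0388  0.0983 -0.1   ]
top -0.1 355 [-0.0377 -0.0126 -0.1   ] [ 0.0394  0.0961 -0.08  ]
top -0.08 233 [-0.0345 -0.022  -0.08  ] [ 0.0393  0.0904 -0.0622]
top -0.04 6 [ 0.0029 -0.0445 -0.0304] [ 0.009  -0.0417 -0.0213]
top -0.02 16 [-0.0037 -0.0479 -0.0183] [ 0.0124 -0.0411 -0.    ]
top 0.0 12 [-0.0082 -0.049   0.0024] [ 0.0111 -0.0419  0.0112]
top rail yaw -1.4406486176263225 cx 0.5872944166736345 0.6598721199696145 ymin -0.08105621705860802 -0.0787779520373668
centre [0.6256 0.0732] mark [0.6278 0.1582] z 0.049559755714132785
plate [ 0.558  -0.0891] [0.6915 0.2739]
mat ((478.08099365234375, -280.2506408691406), (113.36808013916016, 223.44223022460938), 8.590265274047852)
side -0.12 291 [-0.0344  0.007  -0.1068] [ 0.039   0.1006 -0.1   ]
side -0.1 280 [-0.0352 -0.0399 -0.1   ] [ 0.0406  0.1005 -0.08  ]
side -0.08 323 [-0.0361 -0.0795 -0.08  ] [ 0.0406  0.0932 -0.06  ]
side -0.06 50 [-0.0103 -0.056  -0.0592] [ 0.0142  0.0648 -0.04  ]
side -0.04 89 [-0.0097 -0.0562 -0.0399] [ 0.0155  0.0618 -0.0201]
side -0.02 105 [-0.0102 -0.0543 -0.02  ] [ 0.0142  0.0571 -0.0001]
side 0.0 46 [-0.0093 -0.0517  0.    ] [0.0131 0.0548 0.0112]
side rail yaw -4.5487325762767385 cx 0.5803315885080106 0.659307576037248 ymin -0.05066473189676307 -0.04750908857524373
centre [0.6273 0.0698] mark [0.6341 0.1545] z 0.04911123514352517
plate [ 0.5591 -0.0574] [0.6806 0.3069]
mat ((477.6219787597656, -283.8131408691406), (117.35905456542969, 227.43328857421875), 8.717320442199707)
```

```bash
python3 - <<'E'
from h import *
c=capture('wrist');save(c,'w1');print(c['mount'])
E
```

```text
[[-5.79627499e-04 -9.70298240e-01 -2.41911121e-01  6.58036977e-02]
 [ 9.99999422e-01 -3.43476911e-04 -1.01835799e-03 -7.12634502e-04]
 [ 9.05020077e-04 -2.41911571e-01  9.70297878e-01 -1.53959359e-01]
 [ 0.00000000e+00  0.00000000e+00  0.00000000e+00  1.00000000e+00]]
```

View pics/w1.png

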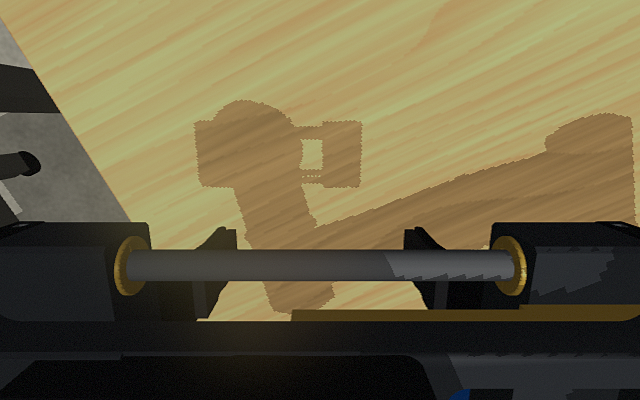

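{"name": "apply_moves", "arguments": {
  "plan": [
    [[100, 0.25, -1, 0, 0, 0, -0.025], [100, 0.25, -1, 0, 0, 0, -0.025], [100, 0.25, -1, 0, 0, 0, -0.025], [100, 0.25, -1, 0, 0, 0, -0.025], [100, 0.25, -1, 0, 0, 0, -0.025], [100, 0.25, -1, 0, 0, 0, -0.025], [100, 0.25, -1, 0, 0, 0, -0.025], [100, 0.25, -1, 0, 0, 0, -0.025], [100, 0.25, -1, 0, 0, 0, -0.025], [100, 0.25, -1, 0, 0, 0, -0.025], [100, 0.25, -1, 0, 0, 0, -0.025], [100, 0.25, -1, 0, 0, 0, -0.025]]
  ]
}}

```text
time_s: 1.85
tcp_pos: [0.3431, 0.2559, 0.23]
ee_rot: [[0.732, -0.681, 0.003], [-0.681, -0.732, 0.003], [0.0, -0.004, -1.0]]
wrist_force: [0.3, -0.2, 0.4]
gripper_width: 0.996
```

{"name": "apply_moves", "arguments": {
  "plan": [
    [[100, 0.25, -1, 0, 0, 0, -0.024], [100, 0.25, -1, 0, 0, 0, -0.024], [100, 0.25, -1, 0, 0, 0, -0.024], [100, 0.25, -1, 0, 0, 0, -0.024], [100, 0.25, -1, 0, 0, 0, -0.024], [100, 0.25, -1, 0, 0, 0, -0.024], [100, 0.25, -1, 0, 0, 0, -0.024], [100, 0.25, -1, 0, 0, 0, -0.024], [100, 0.25, -1, 0, 0, 0, -0.024], [100, 0.25, -1, 0, 0, 0, -0.024], [100, 0.25, -1, 0, 0, 0, -0.024], [100, 0.25, -1, 0, 0, 0, -0.024]]
  ]
}}

```text
time_s: 2.85
tcp_pos: [0.4191, -0.0597, 0.2345]
ee_rot: [[0.499, -0.866, 0.015], [-0.867, -0.499, 0.007], [0.001, -0.017, -1.0]]
wrist_force: [1.0, -0.5, -1.0]
gripper_width: 0.995
```

{"name": "apply_moves", "arguments": {
  "plan": [
    [[100, 0.25, -1, 0, 0, 0, -0.024], [100, 0.25, -1, 0, 0, 0, -0.024], [100, 0.25, -1, 0, 0, 0, -0.024], [100, 0.25, -1, 0, 0, 0, -0.024], [100, 0.25, -1, 0, 0, 0, -0.024], [100, 0.25, -1, 0, 0, 0, -0.024], [100, 0.25, -1, 0, 0, 0, -0.024], [100, 0.25, -1, 0, 0, 0, -0.024]]
  ]
}}

```text
time_s: 3.52
tcp_pos: [0.4702, -0.2713, 0.2366]
ee_rot: [[0.314, -0.949, 0.022], [-0.949, -0.314, 0.003], [0.004, -0.022, -1.0]]
wrist_force: [0.2, -0.5, 0.7]
gripper_width: 1.0
```

```bash
cat >> h.py <<'E'
def wcap():
    s=sense();c=capture('wrist');T=np.eye(4);T[:3,:3]=s['ee_rot'];T[:3,3]=s['tcp_pos']
    M=T@np.array(c['mount']);c['R']=M[:3,:3].T;c['t']=-M[:3,:3].T@M[:3,3];return c,s
def box(P,ok,name,x,y,z):
    m=ok&(P[...,0]>x[0])&(P[...,0]<x[1])&(P[...,1]>y[0])&(P[...,1]<y[1])&(P[...,2]>z[0])&(P[...,2]<z[1])
    Q=P[m]
    if len(Q)<5: print(name,len(Q));return Q
    (cx,w,a)=cv2.minAreaRect(Q[:,:2].astype(np.float32)*1000)
    print(name,len(Q),'mean',Q.mean(0),'min',Q.min(0),'max',Q.max(0),'rect',np.round(cx,1),np.round(w,1),round(a,2))
    return Q
E
python3 - <<'E'
from h import *
np.set_printoptions(precision=4,suppress=True)
c,s=wcap();save(c,'w2');P=cloud(c);ok=c['depth']>0
print(s['tcp_pos'],s['ee_rot'],s['joints'])
box(P,ok,'stock',(.4,.55),(-.4,-.15),(.022,.034))
box(P,ok,'blade',(.4,.55),(-.4,-.15),(.05,.17))
box(P,ok,'jar',(.56,.69),(-.4,-.23),(.06,.12))
E
```

```text
[ 0.4702 -0.2713  0.2366] [[ 0.3141 -0.9492  0.0217]
 [-0.9494 -0.3141  0.0031]
 [ 0.0039 -0.0216 -0.9998]] [-13.132   13.2811 -11.0937  -0.505  -64.4537  31.652 ]
stock 1948 mean [ 0.4775 -0.271   0.0278] min [ 0.4492 -0.33    0.0254] max [ 0.5033 -0.2015  0.0331] rect [ 476.  -265.4] [ 20.  129.8] 16.18
blade 235 mean [ 0.4626 -0.2206  0.1102] min [ 0.4554 -0.228   0.0502] max [ 0.467  -0.2026  0.1553] rect [ 461.2 -215.3] [ 5.  25.5] 16.53
jar 5710 mean [ 0.6165 -0.3013  0.0941] min [ 0.5869 -0.3345  0.0601] max [ 0.6535 -0.2642  0.1027] rect [ 619.5 -300.1] [66.8 66.7] 64.83
```

View pics/w2.png

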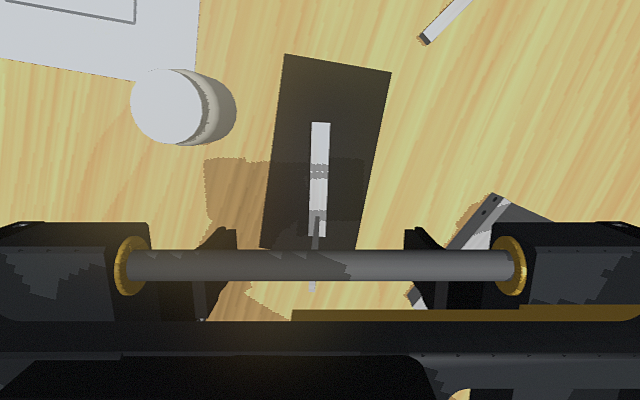

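{"name": "apply_moves", "arguments": {
  "plan": [
    [[70, 0.1, -0.03, -0.5, -0.001, 0.007, -0.012], [70, 0.1, -0.03, -0.5, -0.001, 0.007, -0.012], [70, 0.1, -0.03, -0.5, -0.001, 0.007, -0.012], [70, 0, 0, -0.5, 0, 0, 0], [70, 0, 0, -0.5, 0, 0, 0], [70, 0, 0, 0, 0, 0, 0]]
  ]
}}

```text
time_s: 4.07
tcp_pos: [0.4782, -0.2757, 0.1656]
ee_rot: [[0.271, -0.963, -0.006], [-0.963, -0.271, -0.001], [-0.001, 0.006, -1.0]]
wrist_force: [0.1, 0.7, -0.6]
gripper_width: 0.717
```

{"name": "apply_moves", "arguments": {
  "plan": [
    [[70, 0, 0.06, -0.8, 0, -0.006, 0.008], [70, 0, 0, -0.8, 0, 0, 0], [70, 0, 0, -0.8, 0, 0, 0], [70, 0, 0, -0.8, 0, 0, 0], [70, 0, 0, -0.8, 0, 0, 0], [70, 0, 0, -0.3, 0, 0, 0], [70, 0, 0, 0, 0, 0, 0]]
  ]
}}

```text
time_s: 4.65
tcp_pos: [0.4785, -0.2681, 0.053]
ee_rot: [[0.288, -0.958, -0.002], [-0.958, -0.288, -0.002], [0.001, 0.003, -1.0]]
wrist_force: [0.5, -0.4, 0.5]
gripper_width: 0.697
```

{"name": "apply_moves", "arguments": {
  "plan": [
    [[70, 0, -0.24, 0, 0, 0, -0.008], [70, 0, -0.05, -0.4, 0, 0, 0], [70, 0, -0.05, -0.4, 0, 0, 0], [70, 0, 0, -0.4, 0, 0, 0], [70, 0, 0, 0, 0, 0, 0]]
  ]
}}

```text
time_s: 5.07
tcp_pos: [0.4814, -0.2774, 0.024]
ee_rot: [[0.281, -0.96, 0.005], [-0.96, -0.281, -0.004], [0.006, -0.003, -1.0]]
wrist_force: [-0.2, 0.1, 0.2]
gripper_width: 0.702
```

```bash
python3 - <<'E'
from h import *
np.set_printoptions(precision=4,suppress=True)
c,s=wcap();save(c,'w3');P=cloud(c);ok=c['depth']>0
print(s['tcp_pos'],s['ee_rot'],s['wrist_force'])
box(P,ok,'stock',(.4,.55),(-.4,-.15),(.022,.034))
c=capture('side');save(c,'s3')
E
```

```text
[ 0.4814 -0.2774  0.024 ] [[ 0.2811 -0.9597  0.0047]
 [-0.9597 -0.2811 -0.0044]
 [ 0.0056 -0.0032 -1.    ]] [-0.2323  0.1301  0.1853]
stock 5931 mean [ 0.4842 -0.2948  0.0277] min [ 0.4471 -0.3303  0.0221] max [ 0.5229 -0.2466  0.034 ] rect [ 482.4 -288.4] [75.6 65.2] 67.41
```

View pics/w3.png

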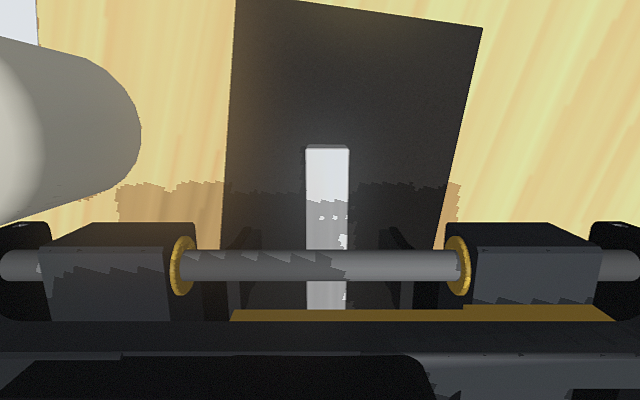

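View pics/s3.png

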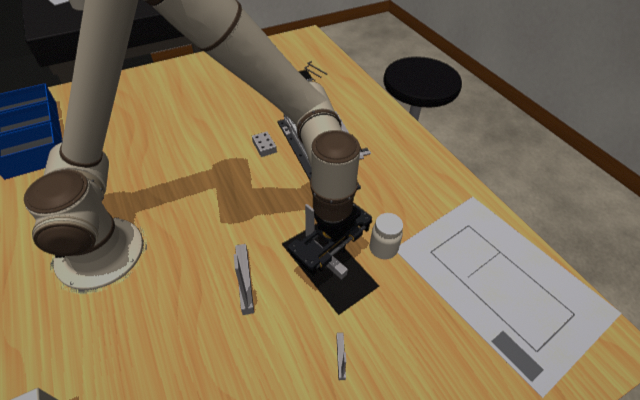

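Jaws straddle the stock (w3: stock at columns 305–349, jar clear at left). Lower a little more and close.

{"name": "apply_moves", "arguments": {
  "plan": [
    [[70, -0.12, 0.13, -0.25, 0, 0, 0], [70, 0, 0, -0.05, 0, 0, 0], [70, 0, 0, 0, 0, 0, 0]]
  ]
}}

```text
time_s: 5.42
tcp_pos: [0.4799, -0.2745, 0.0182]
ee_rot: [[0.282, -0.959, 0.009], [-0.959, -0.282, -0.006], [0.008, -0.007, -1.0]]
wrist_force: [-0.1, -0.1, 0.2]
gripper_width: 0.699
```

{"name": "apply_moves", "arguments": {
  "plan": [
    [[70, -0.05, 0, -0.1, 0.006, 0.009, 0], [0, 0, 0, 0, 0, 0, 0], [0, 0, 0, 0, 0, 0, 0], [0, 0, 0, 0, 0, 0, 0], [0, 0, 0, 0, 0, 0, 0], [0, 0, 0, 0, 0, 0, 0], [0, 0, 0, 0, 0, 0, 0], [0, 0, 0, 0, 0, 0, 0]]
  ]
}}

```text
time_s: 6.08
tcp_pos: [0.4789, -0.2746, 0.0163]
ee_rot: [[0.282, -0.959, 0.0], [-0.959, -0.282, -0.0], [0.0, -0.0, -1.0]]
wrist_force: [-1.2, -1.8, 0.5]
gripper_width: 0.257
```

{"name": "apply_moves", "arguments": {
  "plan": [
    [[0, 0, 0, 0, 0, 0, 0], [0, 0, 0, 0, 0, 0, 0], [0, 0, 0, 0, 0, 0, 0], [0, 0, 0, 0, 0, 0, 0]]
  ]
}}

```text
time_s: 6.42
tcp_pos: [0.4783, -0.2746, 0.0164]
ee_rot: [[0.283, -0.959, -0.001], [-0.959, -0.283, 0.0], [-0.0, 0.001, -1.0]]
wrist_force: [-1.4, -0.2, 0.7]
gripper_width: 0.228
```

Gripped (opening 19.8 mm). Lift.

{"name": "apply_moves", "arguments": {
  "plan": [
    [[0, 0, 0, 0.2, 0, 0, 0], [0, 0, 0, 0.4, 0, 0, 0], [0, 0, 0, 0.6, 0, 0, 0], [0, 0, 0, 0.8, 0, 0, 0], [0, 0, 0, 0.8, 0, 0, 0], [0, 0, 0, 0.8, 0, 0, 0], [0, 0, 0, 0.8, 0, 0, 0], [0, 0, 0, 0.7, 0, 0, 0], [0, 0, 0, 0.4, 0, 0, 0], [0, 0, 0, 0, 0, 0, 0]]
  ]
}}

```text
time_s: 7.25
tcp_pos: [0.4682, -0.2697, 0.1547]
ee_rot: [[0.276, -0.961, -0.02], [-0.961, -0.276, 0.011], [-0.016, 0.016, -1.0]]
wrist_force: [0.8, -0.4, -5.9]
gripper_width: 0.229
```

```bash
python3 - <<'E'
from h import *
c,s=wcap();save(c,'w4')
print(s['tcp_pos'],s['ee_rot'],s['wrist_force'],s['gripper_width'])
c=capture('side');save(c,'s4')
E
```

```text
[ 0.46819626 -0.26974477  0.15470931] [[ 0.27604591 -0.96094315 -0.01967048]
 [-0.96100725 -0.27629449  0.0112441 ]
 [-0.01623979  0.01579959 -0.99974329]] [ 0.76149884 -0.38512756 -5.87242506] 0.22852441275791682
```

View pics/s4.png

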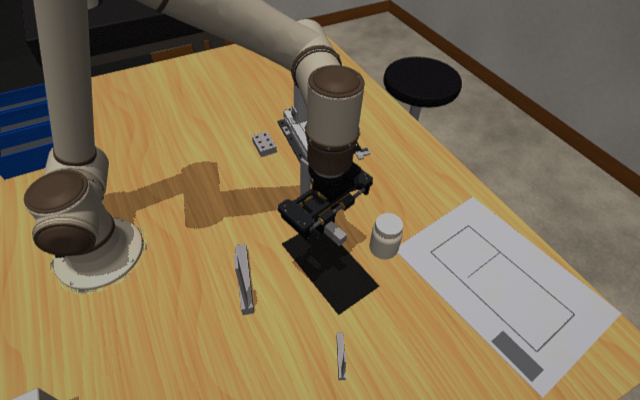

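{"name": "apply_moves", "arguments": {
  "plan": [
    [[0, 0.2, 0.4, 0, 0, 0, -0.012], [0, 0.4, 0.8, 0, 0, 0, -0.024], [0, 0.42, 0.8, 0, 0, 0, -0.024], [0, 0.42, 0.8, 0, 0, 0, -0.024], [0, 0.42, 0.8, 0, 0, 0, -0.024], [0, 0.42, 0.8, 0, 0, 0, -0.024], [0, 0.42, 0.8, 0, 0, 0, -0.024], [0, 0.42, 0.8, 0, 0, 0, -0.024], [0, 0.42, 0.8, 0, 0, 0, -0.024], [0, 0.42, 0.8, 0, 0, 0, -0.024], [0, 0.42, 0.7, 0, 0, 0, -0.024], [0, 0.2, 0.4, 0, 0, 0, -0.024]]
  ]
}}

```text
time_s: 8.35
tcp_pos: [0.5685, -0.041, 0.1303]
ee_rot: [[-0.024, -0.998, -0.062], [-0.999, 0.022, 0.032], [-0.031, 0.063, -0.998]]
wrist_force: [0.1, -0.1, -5.8]
gripper_width: 0.229
```

{"name": "apply_moves", "arguments": {
  "plan": [
    [[0, 0.45, 0.5, 0, -0.008, -0.016, -0.013], [0, 0.45, 0.6, 0, -0.008, -0.016, -0.013], [0, 0.45, 0.6, 0, -0.008, -0.016, -0.013], [0, 0.45, 0.6, 0, -0.008, -0.016, -0.013], [0, 0.4, 0.5, 0, 0, 0, 0], [0, 0, 0, 0, 0, 0, 0]]
  ]
}}

```text
time_s: 8.85
tcp_pos: [0.6182, 0.0343, 0.1161]
ee_rot: [[-0.079, -0.997, -0.021], [-0.997, 0.079, -0.002], [0.004, 0.021, -1.0]]
wrist_force: [-0.1, -0.1, -5.7]
gripper_width: 0.227
```

```bash
python3 - <<'E'
from h import *
np.set_printoptions(precision=4,suppress=True)
c,s=wcap();save(c,'w5')
print(s['tcp_pos'],s['ee_rot'],s['wrist_force'],s['gripper_width'])
np.savez('/tmp/w5.npz',**{k:np.array(v) for k,v in c.items()})
c=capture('side');save(c,'s5');P=cloud(c)
np.savez('/tmp/s5.npz',**{k:np.array(v) for k,v in c.items()})
c=capture('top');save(c,'t5')
np.savez('/tmp/t5.npz',**{k:np.array(v) for k,v in c.items()})
E
```

```text
[0.6182 0.0343 0.1161] [[-0.0788 -0.9967 -0.0209]
 [-0.9969  0.0789 -0.002 ]
 [ 0.0036  0.0206 -0.9998]] [-0.0912 -0.1488 -5.6711] 0.22718799586711746
```

View pics/s5.png

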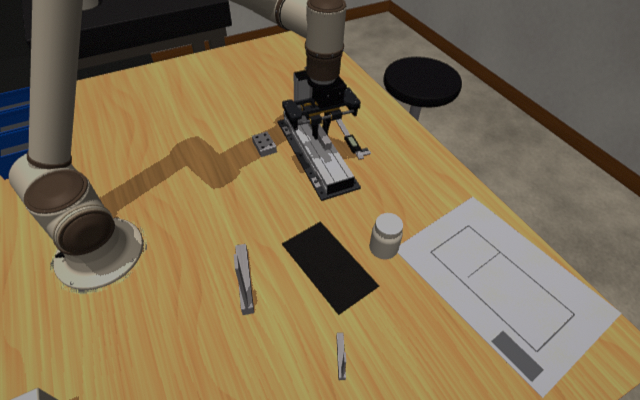

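View pics/w5.png

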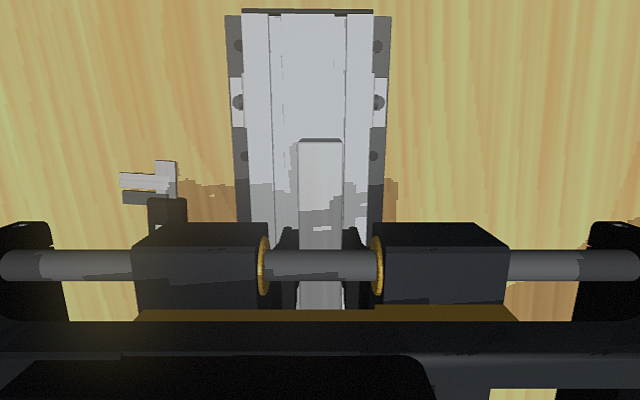

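```bash
python3 - <<'E'
from h import *
np.set_printoptions(precision=4,suppress=True)
for n in ['w5','t5','s5']:
    c=dict(np.load(f'/tmp/{n}.npz'));P=cloud(c);ok=c['depth']>0
    m=ok&(abs(P[...,2]-.05)<.004)&(P[...,0]>.57)&(P[...,0]<.69)&(P[...,1]>-.15)&(P[...,1]<-.01)
    m=cv2.morphologyEx(m.astype(np.uint8),cv2.MORPH_OPEN,np.ones((3,3)))>0
    Q=P[m];print(n,len(Q),Q.min(0),Q.max(0),np.median(Q[:,2]))
    a=np.radians(-4.5)
    for it in range(6):
        X=np.array([np.cos(a),np.sin(a)]);Y=np.array([-np.sin(a),np.cos(a)])
        q=np.c_[Q[:,:2]@X,Q[:,:2]@Y]
        ys=np.arange(q[:,1].min()+.012,q[:,1].max()-.02,.006)
        L=np.array([q[abs(q[:,1]-y)<.004,0].min() for y in ys]);H=np.array([q[abs(q[:,1]-y)<.004,0].max() for y in ys])
        k=(H-L)<.088
        sl=(np.polyfit(ys[k],L[k],1)[0]+np.polyfit(ys[k],H[k],1)[0])/2
        a-=sl
    xm=(L+H).mean()/2
    print('yaw',np.degrees(a),'w',(H-L).mean(),'xm',xm,'xm@-4.5 line at y=0.03:', (xm*X+Y*((.03-xm*X[1])/Y[1])),'end',np.percentile(q[:,1],[0,.5,2]), 'ctr',xm*X+Y*(np.percentile(q[:,1],.3)+.17))
c=dict(np.load('/tmp/s5.npz'));P=cloud(c);ok=(c['depth']>0)&(P[...,2]<.01)&(P[...,0]>.36)&(P[...,0]<.6)&(P[...,1]<-.1)&(P[...,1]>-.45)&(c['pixels'].max(-1)<45)
print(cv2.minAreaRect(P[cv2.morphologyEx(ok.astype(np.uint8),cv2.MORPH_OPEN,np.ones((3,3)))>0][:,:2].astype(np.float32)*1000))
c=dict(np.load('/tmp/t5.npz'));P=cloud(c);ok=(c['depth']>0)
for n in ['top1','t5']:
    c=dict(np.load(f'/tmp/{n}.npz'));P=cloud(c);ok=(c['depth']>0)
    m=ok&(P[...,0]>.56)&(P[...,0]<.68)&(P[...,1]>.11)&(P[...,1]<.3)&(P[...,2]>.06)
    print(n,m.sum());
E
```

```text
w5 14253 [ 0.5755 -0.0976  0.046 ] [ 0.6615 -0.01    0.0524] 0.049778758567954016
yaw -4.593495442472056 w 0.0799609534876639 xm 0.6204315452351367 xm@-4.5 line at y=0.03: [0.6248 0.03  ] end [-0.0455 -0.0446 -0.0437] ctr [0.6285 0.0751]
t5 418 [ 0.5764 -0.0945  0.046 ] [ 0.6611 -0.011   0.0539] 0.049581134338227306
yaw -1.0718787122023603 w 0.07355455260285884 xm 0.6126882098177832 xm@-4.5 line at y=0.03: [0.6363 0.03  ] end [0.0464 0.0474 0.0497] ctr [0.6461 0.0716]
s5 558 [ 0.5748 -0.1009  0.046 ] [ 0.6605 -0.0104  0.0535] 0.04925722884786879
yaw -7.618418638281982 w 0.07804386056768514 xm 0.6210369172670288 xm@-4.5 line at y=0.03: [0.6306 0.03  ] end [-0.0195 -0.0166 -0.0154] ctr [0.6359 0.0694]
((477.4853515625, -283.87066650390625), (118.30451965332031, 227.75228881835938), 8.490508079528809)
top1 595
t5 1751
```

{"name": "apply_moves", "arguments": {
  "plan": [
    [[0, 0.14, 0, -0.2, 0.001, -0.01, 0], [0, 0.14, 0, -0.3, 0.001, -0.01, 0], [0, 0, 0, -0.4, 0, 0, 0], [0, 0, 0, -0.4, 0, 0, 0], [0, 0, 0, -0.3, 0, 0, 0], [0, 0, 0, 0, 0, 0, 0]]
  ]
}}

```text
time_s: 9.5
tcp_pos: [0.6199, 0.0278, 0.0707]
ee_rot: [[-0.086, -0.996, -0.008], [-0.996, 0.086, -0.001], [0.002, 0.008, -1.0]]
wrist_force: [-0.1, -0.2, -6.4]
gripper_width: 0.228
```

{"name": "apply_moves", "arguments": {
  "plan": [
    [[0, 0.19, 0, -0.08, 0.001, -0.008, 0.007], [0, 0, 0, -0.08, 0, 0, 0], [0, 0, 0, -0.08, 0, 0, 0]]
  ]
}}

```text
time_s: 9.75
tcp_pos: [0.6251, 0.0273, 0.0639]
ee_rot: [[-0.079, -0.997, -0.0], [-0.997, 0.079, -0.001], [0.001, 0.0, -1.0]]
wrist_force: [-0.2, -0.1, -6.1]
gripper_width: 0.231
```

{"name": "apply_moves", "arguments": {
  "plan": [
    [[0, 0, 0, -0.05, 0, 0, 0]]
  ]
}}

```text
time_s: 9.83
tcp_pos: [0.6254, 0.0273, 0.0626]
ee_rot: [[-0.079, -0.997, 0.0], [-0.997, 0.079, -0.001], [0.001, -0.0, -1.0]]
wrist_force: [-0.3, -0.7, -5.9]
gripper_width: 0.228
```

{"name": "apply_moves", "arguments": {
  "plan": [
    [[0, 0, 0, -0.05, 0, 0, 0]]
  ]
}}

```text
time_s: 9.92
tcp_pos: [0.6255, 0.0272, 0.0624]
ee_rot: [[-0.078, -0.997, 0.0], [-0.997, 0.078, -0.001], [0.001, -0.0, -1.0]]
wrist_force: [-4.3, 0.1, 5.4]
gripper_width: 0.229
```

{"name": "apply_moves", "arguments": {
  "plan": [
    [[0, 0, 0, -0.05, 0, 0, 0]]
  ]
}}

```text
time_s: 10.0
tcp_pos: [0.6255, 0.0273, 0.0624]
ee_rot: [[-0.078, -0.997, 0.001], [-0.997, 0.078, -0.002], [0.001, -0.001, -1.0]]
wrist_force: [-2.7, 0.3, 2.4]
gripper_width: 0.228
```

Contact at the predicted height. Slide along the rail.

{"name": "apply_moves", "arguments": {
  "plan": [
    [[0, 0.01, 0.15, -0.03, 0, 0, 0], [0, 0.012, 0.15, -0.03, 0, 0, 0], [0, 0.012, 0.15, -0.03, 0, 0, 0], [0, 0.012, 0.15, -0.03, 0, 0, 0]]
  ]
}}

```text
time_s: 10.33
tcp_pos: [0.629, 0.0418, 0.0624]
ee_rot: [[-0.077, -0.997, 0.007], [-0.997, 0.077, -0.003], [0.002, -0.007, -1.0]]
wrist_force: [-0.4, -3.3, 0.4]
gripper_width: 0.225
```

{"name": "apply_moves", "arguments": {
  "plan": [
    [[0, -0.1, 0.12, -0.03, 0.003, 0.007, 0.001], [0, 0, 0.12, -0.03, 0, 0, 0], [0, 0, 0.12, -0.03, 0, 0, 0], [0, 0, 0.12, -0.03, 0, 0, 0]]
  ]
}}

```text
time_s: 10.67
tcp_pos: [0.6289, 0.0541, 0.0624]
ee_rot: [[-0.074, -0.997, 0.005], [-0.997, 0.074, -0.001], [0.001, -0.005, -1.0]]
wrist_force: [-1.0, -5.4, 3.1]
gripper_width: 0.223
```

{"name": "apply_moves", "arguments": {
  "plan": [
    [[0, -0.08, 0.1, -0.03, 0.001, 0.005, -0.005], [0, 0, 0.08, -0.03, 0, 0, 0], [0, 0, 0.08, -0.03, 0, 0, 0], [0, 0, 0.08, -0.03, 0, 0, 0]]
  ]
}}

```text
time_s: 11.0
tcp_pos: [0.6286, 0.0623, 0.0624]
ee_rot: [[-0.078, -0.997, 0.004], [-0.997, 0.078, -0.002], [0.002, -0.004, -1.0]]
wrist_force: [-0.7, -5.6, 3.3]
gripper_width: 0.224
```

{"name": "apply_moves", "arguments": {
  "plan": [
    [[0, -0.03, 0.08, -0.05, 0.002, 0.004, 0], [0, 0, 0.08, -0.05, 0, 0, 0], [0, 0, 0.08, -0.05, 0, 0, 0]]
  ]
}}

```text
time_s: 11.25
tcp_pos: [0.6291, 0.0665, 0.0623]
ee_rot: [[-0.077, -0.997, 0.002], [-0.997, 0.077, -0.004], [0.004, -0.002, -1.0]]
wrist_force: [-1.3, -6.6, 5.7]
gripper_width: 0.226
```

{"name": "apply_moves", "arguments": {
  "plan": [
    [[0, 0, 0.08, -0.05, 0, 0, 0], [0, 0, 0.08, -0.05, 0, 0, 0], [0, 0, 0.08, -0.05, 0, 0, 0]]
  ]
}}

```text
time_s: 11.5
tcp_pos: [0.6298, 0.0704, 0.0623]
ee_rot: [[-0.077, -0.997, 0.003], [-0.997, 0.077, -0.007], [0.007, -0.004, -1.0]]
wrist_force: [-1.0, -6.9, 7.1]
gripper_width: 0.229
```

```bash
python3 - <<'E'
from h import *
np.set_printoptions(precision=4,suppress=True)
s=sense();print(s['wrist_force'],s['moment'])
c=capture('side');save(c,'s6')
im=cv2.cvtColor(c['pixels'],cv2.COLOR_RGB2BGR)[50:200,240:400];cv2.imwrite('pics/s6c.png',cv2.resize(im,None,fx=4,fy=4,interpolation=cv2.INTER_CUBIC))
E
```

```text
[-0.9857 -6.9436  7.1499] [-1.6467  0.3832  0.022 ]
```

View pics/s6c.png

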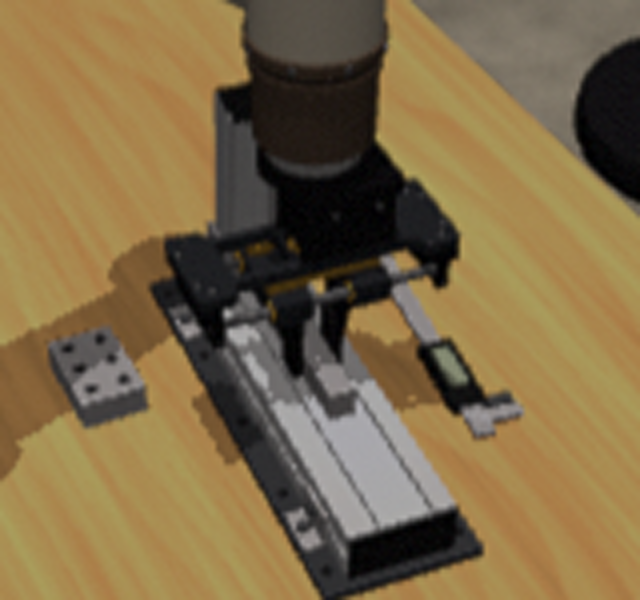

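{"name": "apply_moves", "arguments": {
  "plan": [
    [[0, -0.05, 0.08, -0.05, 0.006, 0.003, 0], [0, -0.02, 0.08, -0.05, 0.002, 0, 0], [0, 0, 0.08, -0.05, 0.002, 0, 0]]
  ]
}}

```text
time_s: 11.8
tcp_pos: [0.6298, 0.0751, 0.0623]
ee_rot: [[-0.076, -0.997, 0.004], [-0.997, 0.076, 0.001], [-0.001, -0.004, -1.0]]
wrist_force: [-2.2, -6.4, 6.8]
gripper_width: 0.233
```

{"name": "apply_moves", "arguments": {
  "plan": [
    [[0, -0.01, 0.08, -0.05, 0.002, 0, 0], [0, 0, 0.08, -0.05, 0.002, 0, 0]]
  ]
}}

```text
time_s: 11.97
tcp_pos: [0.6302, 0.0775, 0.0624]
ee_rot: [[-0.075, -0.997, 0.005], [-0.997, 0.075, 0.002], [-0.002, -0.005, -1.0]]
wrist_force: [-1.1, -6.7, 5.8]
gripper_width: 0.221
```

{"name": "apply_moves", "arguments": {
  "plan": [
    [[0, -0.04, 0.06, -0.06, -0.001, 0.004, -0.004], [0, 0, 0.06, -0.06, 0, 0, 0]]
  ]
}}

```text
time_s: 12.13
tcp_pos: [0.6302, 0.0789, 0.0623]
ee_rot: [[-0.078, -0.997, 0.003], [-0.997, 0.078, -0.002], [0.001, -0.003, -1.0]]
wrist_force: [-2.7, -7.5, 9.7]
gripper_width: 0.23
```

```bash
python3 -c "
from h import *
s=sense();print(s['wrist_force'],s['moment'])"
```

```text
[-2.66502606 -7.54467864  9.70030758] [-2.09872739  0.86115273  0.02209625]
```

{"name": "apply_moves", "arguments": {
  "plan": [
    [[0, -0.02, 0.06, -0.06, 0, 0, 0], [0, 0, 0.06, -0.06, 0, 0, 0]]
  ]
}}

```text
time_s: 12.3
tcp_pos: [0.6304, 0.0801, 0.0624]
ee_rot: [[-0.077, -0.997, 0.004], [-0.997, 0.077, -0.005], [0.004, -0.005, -1.0]]
wrist_force: [-2.0, -7.8, 8.1]
gripper_width: 0.23
```

```bash
python3 -c "
from h import *
s=sense();print(s['wrist_force'],s['moment'])"
```

```text
[-2.00423869 -7.80905694  8.14352845] [-1.95429735  0.71799969  0.04641959]
```

{"name": "apply_moves", "arguments": {
  "plan": [
    [[0, -0.03, 0.07, -0.05, 0.004, 0.004, 0], [0, 0, 0.07, -0.05, 0.001, 0, 0]]
  ]
}}

```text
time_s: 12.47
tcp_pos: [0.6304, 0.0824, 0.0623]
ee_rot: [[-0.077, -0.997, 0.002], [-0.997, 0.077, -0.001], [0.001, -0.002, -1.0]]
wrist_force: [-2.2, -7.2, 7.1]
gripper_width: 0.231
```

```bash
python3 -c "
from h import *
s=sense();print(s['wrist_force'],s['moment'])"
```

```text
[-2.20955524 -7.18186031  7.05306878] [-1.966616    0.55006595 -0.00232908]
```

{"name": "apply_moves", "arguments": {
  "plan": [
    [[0, -0.02, 0.07, -0.05, 0.001, 0, 0], [0, 0, 0.07, -0.05, 0.001, 0, 0]]
  ]
}}

```text
time_s: 12.63
tcp_pos: [0.6306, 0.0843, 0.0624]
ee_rot: [[-0.076, -0.997, 0.004], [-0.997, 0.076, -0.002], [0.002, -0.004, -1.0]]
wrist_force: [-0.5, -9.6, 6.5]
gripper_width: 0.227
```

```bash
python3 -c "
from h import *
s=sense();print(s['wrist_force'],s['moment'])"
```

```text
[-0.4640367  -9.57930989  6.51924302] [-2.59518696  0.40053449  0.03485621]
```

Contact with the upright (push up ~2.5 N). Continue gently.

{"name": "apply_moves", "arguments": {
  "plan": [
    [[0, -0.03, 0.07, -0.07, 0.002, 0.003, -0.002], [0, 0, 0.07, -0.07, 0.001, 0, 0]]
  ]
}}

```text
time_s: 12.8
tcp_pos: [0.6306, 0.0848, 0.0623]
ee_rot: [[-0.077, -0.997, 0.001], [-0.997, 0.077, -0.004], [0.004, -0.002, -1.0]]
wrist_force: [-3.8, -9.8, 10.0]
gripper_width: 0.226
```

{"name": "apply_moves", "arguments": {
  "plan": [
    [[0, -0.02, 0.07, -0.07, 0.002, 0, 0], [0, 0, 0.07, -0.07, 0.001, 0, 0]]
  ]
}}

```text
time_s: 12.97
tcp_pos: [0.6306, 0.0849, 0.0623]
ee_rot: [[-0.076, -0.997, 0.002], [-0.997, 0.076, -0.006], [0.006, -0.002, -1.0]]
wrist_force: [-2.0, -10.2, 8.6]
gripper_width: 0.227
```

```bash
python3 -c "
from h import *
s=sense();print(s['wrist_force'],s['moment'])
c=capture('top');save(c,'t7')
im=cv2.cvtColor(c['pixels'],cv2.COLOR_RGB2BGR)[110:230,150:330];cv2.imwrite('pics/t7c.png',cv2.resize(im,None,fx=4,fy=4,interpolation=cv2.INTER_CUBIC))
"
```

```text
[ -1.96767542 -10.16764549   8.60481201] [-2.45128881  0.7401546   0.03621425]
```

View pics/t7c.png

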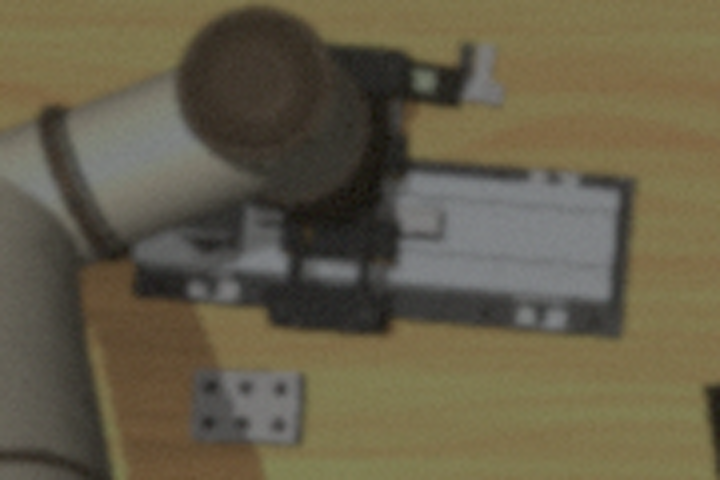

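{"name": "apply_moves", "arguments": {
  "plan": [
    [[0, -0.02, 0.1, -0.05, 0.005, 0.002, -0.002], [0, 0, 0.1, -0.05, 0.002, 0, 0]]
  ]
}}

```text
time_s: 13.18
tcp_pos: [0.6305, 0.0871, 0.0623]
ee_rot: [[-0.079, -0.997, 0.0], [-0.997, 0.079, -0.002], [0.002, -0.0, -1.0]]
wrist_force: [-0.8, -9.6, 6.6]
gripper_width: 0.226
```

{"name": "apply_moves", "arguments": {
  "plan": [
    [[0, -0.02, 0.1, -0.05, 0.002, 0, 0], [0, 0, 0.1, -0.05, 0.001, 0, 0]]
  ]
}}

```text
time_s: 13.35
tcp_pos: [0.6305, 0.0892, 0.0623]
ee_rot: [[-0.079, -0.997, 0.001], [-0.997, 0.079, -0.003], [0.003, -0.001, -1.0]]
wrist_force: [-1.4, -9.3, 6.5]
gripper_width: 0.229
```

{"name": "apply_moves", "arguments": {
  "plan": [
    [[0, -0.02, 0.1, -0.05, 0.003, 0, 0], [0, 0, 0.1, -0.05, 0.001, 0, 0]]
  ]
}}

```text
time_s: 13.52
tcp_pos: [0.6305, 0.0913, 0.0623]
ee_rot: [[-0.079, -0.997, 0.001], [-0.997, 0.079, -0.003], [0.003, -0.001, -1.0]]
wrist_force: [-1.4, -9.2, 6.1]
gripper_width: 0.226
```

{"name": "apply_moves", "arguments": {
  "plan": [
    [[0, -0.02, 0.1, -0.05, 0.003, 0, 0], [0, 0, 0.1, -0.05, 0.001, 0, 0]]
  ]
}}

```text
time_s: 13.68
tcp_pos: [0.6306, 0.0934, 0.0623]
ee_rot: [[-0.08, -0.997, 0.002], [-0.997, 0.08, -0.003], [0.003, -0.002, -1.0]]
wrist_force: [-1.6, -9.4, 6.5]
gripper_width: 0.23
```

```bash
python3 -c "
from h import *
s=sense();print(s['wrist_force'],s['moment'])"
```

```text
[-1.55391785 -9.44033889  6.5335403 ] [-2.7025426   0.31708701  0.01227936]
```

{"name": "apply_moves", "arguments": {
  "plan": [
    [[0, -0.02, 0.1, -0.05, 0.003, 0.001, 0]]
  ]
}}

```text
time_s: 13.77
tcp_pos: [0.6306, 0.0935, 0.0623]
ee_rot: [[-0.079, -0.997, 0.001], [-0.997, 0.079, -0.003], [0.003, -0.001, -1.0]]
wrist_force: [2.5, -15.4, 4.0]
gripper_width: 0.227
```

{"name": "apply_moves", "arguments": {
  "plan": [
    [[0, 0, 0.1, -0.05, 0.002, 0.001, 0]]
  ]
}}

```text
time_s: 13.85
tcp_pos: [0.6306, 0.0935, 0.0623]
ee_rot: [[-0.079, -0.997, -0.001], [-0.997, 0.079, -0.005], [0.005, 0.0, -1.0]]
wrist_force: [-0.8, -12.8, 7.3]
gripper_width: 0.227
```

{"name": "apply_moves", "arguments": {
  "plan": [
    [[0, 0, 0.1, -0.05, 0.002, 0.001, 0]]
  ]
}}

```text
time_s: 13.93
tcp_pos: [0.6306, 0.0935, 0.0623]
ee_rot: [[-0.08, -0.997, -0.003], [-0.997, 0.08, -0.006], [0.006, 0.002, -1.0]]
wrist_force: [-0.4, -10.8, 5.5]
gripper_width: 0.231
```

```bash
python3 -c "
from h import *
s=sense();print(s['tcp_pos'],s['wrist_force'],s['moment'])"
```

```text
[0.63055468 0.09345275 0.06231937] [ -0.44644197 -10.78656404   5.49551901] [-3.07270796 -0.00956535  0.01441484]
```

{"name": "apply_moves", "arguments": {
  "plan": [
    [[0, 0, 0.13, -0.05, 0.006, -0.002, 0], [0, 0, 0.13, -0.05, 0.006, -0.002, 0], [0, 0, 0.13, -0.05, 0.005, 0, 0]]
  ]
}}

```text
time_s: 14.18
tcp_pos: [0.6306, 0.0935, 0.0623]
ee_rot: [[-0.08, -0.997, -0.002], [-0.997, 0.08, -0.002], [0.002, 0.002, -1.0]]
wrist_force: [0.1, -14.5, 6.5]
gripper_width: 0.227
```

```bash
python3 -c "
from h import *
s=sense();print(s['tcp_pos'],s['wrist_force'],s['moment'])"
```

```text
[0.63056055 0.09347045 0.06232151] [  0.08647103 -14.50991013   6.46151496] [-3.92855413 -0.19963913  0.10044902]
```

{"name": "apply_moves", "arguments": {
  "plan": [
    [[0, 0, 0.14, -0.05, 0.004, 0, 0], [0, 0, 0.14, -0.05, 0.004, 0, 0], [0, 0, 0.14, -0.05, 0.004, 0, 0], [0, 0, 0.14, -0.05, 0.004, 0, 0], [0, 0, 0.14, -0.05, 0.004, 0, 0], [0, 0, 0.14, -0.05, 0.004, 0, 0], [0, 0, 0.14, -0.05, 0.004, 0, 0]]
  ]
}}

```text
time_s: 14.77
tcp_pos: [0.6306, 0.0935, 0.0623]
ee_rot: [[-0.081, -0.997, -0.009], [-0.997, 0.081, -0.006], [0.007, 0.009, -1.0]]
wrist_force: [-0.7, -15.2, 5.5]
gripper_width: 0.227
```

```bash
python3 -c "
from h import *
s=sense();print(s['tcp_pos'],s['wrist_force'],s['moment'])
c=capture('side');save(c,'s8')
im=cv2.cvtColor(c['pixels'],cv2.COLOR_RGB2BGR)[50:200,240:400];cv2.imwrite('pics/s8c.png',cv2.resize(im,None,fx=4,fy=4,interpolation=cv2.INTER_CUBIC))"
```

```text
[0.63056545 0.0935138  0.06229489] [ -0.71679103 -15.15811552   5.50817562] [-4.18924112 -0.35612062  0.1570871 ]
```

{"name": "apply_moves", "arguments": {
  "plan": [
    [[0, 0, 0.14, -0.05, 0.003, 0, 0], [0, 0, 0.14, -0.05, 0.003, 0, 0], [0, 0, 0.14, -0.05, 0.003, 0, 0], [0, 0, 0.14, -0.05, 0.003, 0, 0], [0, 0, 0.14, -0.05, 0.003, 0, 0], [0, 0, 0.14, -0.05, 0.003, 0, 0], [0, 0, 0.14, -0.05, 0.003, 0, 0]]
  ]
}}

```text
time_s: 15.4
tcp_pos: [0.6306, 0.0936, 0.0623]
ee_rot: [[-0.081, -0.997, -0.016], [-0.997, 0.081, -0.016], [0.018, 0.015, -1.0]]
wrist_force: [-0.7, -14.9, 5.1]
gripper_width: 0.225
```

View pics/s8c.png

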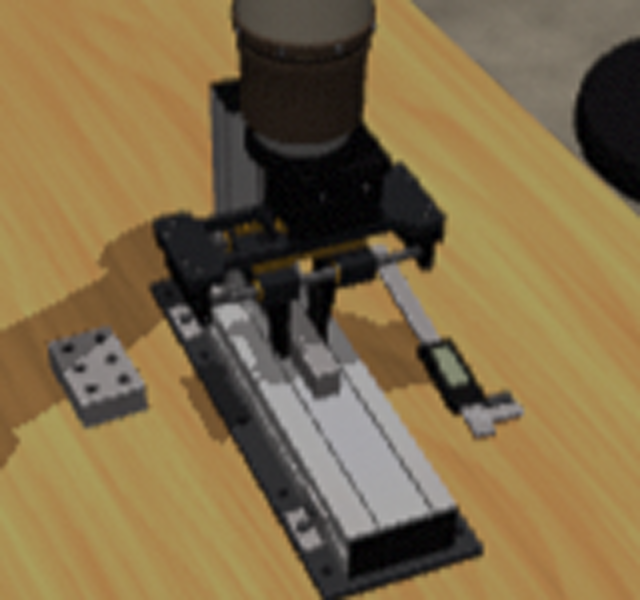

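{"name": "apply_moves", "arguments": {
  "plan": [
    [[0, 0, 0.12, -0.05, 0.014, -0.014, 0], [0, 0, 0.12, -0.05, 0.01, -0.008, 0], [0, 0, 0.12, -0.05, 0.008, -0.004, 0]]
  ]
}}

```text
time_s: 15.65
tcp_pos: [0.6306, 0.0937, 0.0623]
ee_rot: [[-0.081, -0.997, 0.007], [-0.997, 0.081, 0.004], [-0.004, -0.007, -1.0]]
wrist_force: [2.0, -12.7, 4.7]
gripper_width: 0.227
```

```bash
python3 - <<'E'
from h import *
np.set_printoptions(precision=4,suppress=True)
c,s=wcap();save(c,'w9');P=cloud(c);ok=c['depth']>0
print(s['wrist_force'],s['moment'])
m=ok&(P[...,2]>.066)&(P[...,2]<.082)&(abs(P[...,0]-.628)<.02)&(P[...,1]>.0)&(P[...,1]<.07)
m=cv2.erode(m.astype(np.uint8),np.ones((5,5)))>0
Q=P[m];A=np.c_[Q[:,:2]-Q[:,:2].mean(0),np.ones(len(Q))];print(len(Q),Q.min(0),Q.max(0),np.linalg.lstsq(A,Q[:,2],rcond=None)[0])
m=ok&(abs(P[...,2]-.05)<.004)&(P[...,0]>.585)&(P[...,0]<.66)&(P[...,1]>-.08)&(P[...,1]<.01)
Q=P[m];A=np.c_[Q[:,:2]-Q[:,:2].mean(0),np.ones(len(Q))];print('rail',len(Q),np.linalg.lstsq(A,Q[:,2],rcond=None)[0])
E
```

```text
[  1.9961 -12.6981   4.6829] [-3.8574 -0.0796  0.0139]
2437 [0.6178 0.0385 0.072 ] [0.6376 0.0692 0.0758] [ 0.007  -0.0002  0.0738]
rail 9981 [0.0019 0.0032 0.0497]
```

{"name": "apply_moves", "arguments": {
  "plan": [
    [[0, 0, 0.14, -0.06, 0.001, 0.004, 0], [0, 0, 0.14, -0.06, 0.003, 0, 0], [0, 0, 0.14, -0.06, 0.006, -0.001, 0], [0, 0, 0.14, -0.06, 0.006, -0.002, 0], [0, 0, 0.14, -0.06, 0.006, -0.002, 0], [0, 0, 0.14, -0.06, 0.006, -0.002, 0], [0, 0, 0.14, -0.06, 0.006, -0.002, 0], [0, 0, 0.14, -0.06, 0.006, -0.002, 0], [0, 0, 0.14, -0.06, 0.006, -0.002, 0], [0, 0, 0.14, -0.06, 0.006, -0.002, 0], [0, 0, 0.14, -0.06, 0.006, -0.002, 0], [0, 0, 0.14, -0.06, 0.006, -0.002, 0]]
  ]
}}

```text
time_s: 16.7
tcp_pos: [0.6305, 0.0938, 0.0623]
ee_rot: [[-0.08, -0.997, 0.007], [-0.997, 0.08, 0.009], [-0.01, -0.006, -1.0]]
wrist_force: [0.1, -14.5, 6.9]
gripper_width: 0.229
```

```bash
python3 -c "
from h import *
s=sense();print(s['tcp_pos'],s['wrist_force'],s['moment'])"
```

```text
[0.63054289 0.09380712 0.06227637] [  0.0843104  -14.54676723   6.89485226] [-4.35449978  0.04715022 -0.04295905]
```

{"name": "apply_moves", "arguments": {
  "plan": [
    [[0, -0.01, -0.15, 0, 0, 0, 0], [0, -0.015, -0.2, 0, 0, 0, 0], [0, -0.02, -0.25, 0, 0, 0, 0], [0, -0.02, -0.3, 0, 0, 0, 0]]
  ]
}}

```text
time_s: 17.03
tcp_pos: [0.6305, 0.0757, 0.0624]
ee_rot: [[-0.079, -0.997, 0.013], [-0.997, 0.08, 0.016], [-0.017, -0.012, -1.0]]
wrist_force: [0.2, 4.2, 0.1]
gripper_width: 0.228
```

{"name": "apply_moves", "arguments": {
  "plan": [
    [[0, -0.02, -0.3, -0.02, -0.008, 0.006, 0], [0, -0.02, -0.4, -0.02, -0.005, 0.004, 0], [0, -0.02, -0.4, -0.02, -0.004, 0.003, 0], [0, 0, 0, -0.02, 0, 0, 0]]
  ]
}}

```text
time_s: 17.37
tcp_pos: [0.6313, 0.0492, 0.0623]
ee_rot: [[-0.078, -0.997, 0.006], [-0.997, 0.078, 0.002], [-0.003, -0.006, -1.0]]
wrist_force: [-1.0, -3.7, 5.0]
gripper_width: 0.229
```

{"name": "apply_moves", "arguments": {
  "plan": [
    [[0, 0, 0, 0.3, 0, 0, 0], [0, 0, 0, 0.5, 0, 0, 0], [0, 0, -0.2, 0.7, 0, 0, 0], [0, 0, -0.4, 0.7, 0, 0, 0], [0, 0, -0.4, 0.4, 0, 0, 0], [0, 0, -0.2, 0.2, 0, 0, 0]]
  ]
}}

```text
time_s: 17.87
tcp_pos: [0.6183, 0.0134, 0.1216]
ee_rot: [[-0.082, -0.996, -0.03], [-0.997, 0.082, -0.005], [0.008, 0.029, -1.0]]
wrist_force: [0.4, -0.9, -6.0]
gripper_width: 0.226
```

```bash
python3 - <<'E'
from h import *
c,s=wcap();save(c,'w10');print(s['wrist_force'])
for n in ['side','top']:
    c=capture(n);save(c,n[0]+'10');np.savez(f'/tmp/{n[0]}10.npz',**{k:np.array(v) for k,v in c.items()})
    r=(slice(40,200),slice(240,400)) if n=='side' else (slice(110,230),slice(150,330))
    cv2.imwrite(f'pics/{n[0]}10c.png',cv2.resize(cv2.cvtColor(c['pixels'],cv2.COLOR_RGB2BGR)[r],None,fx=3.7,fy=3.7,interpolation=cv2.INTER_CUBIC))
E
```

```text
[ 0.36003409 -0.93086828 -5.97358682]
```

View pics/s10c.png

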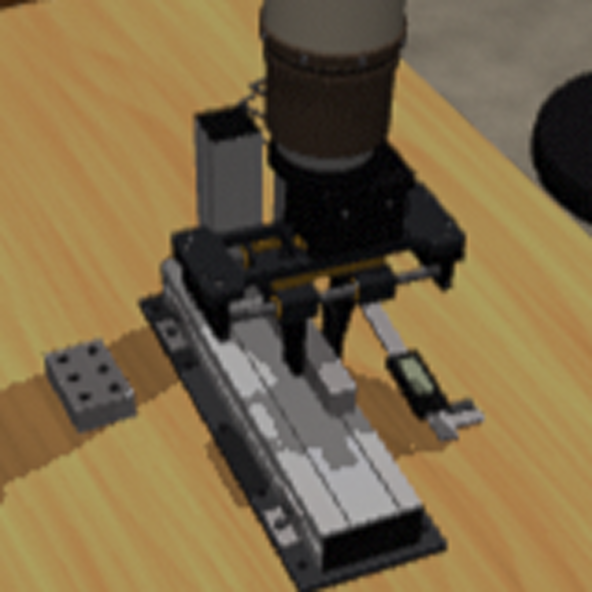

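View pics/t10c.png

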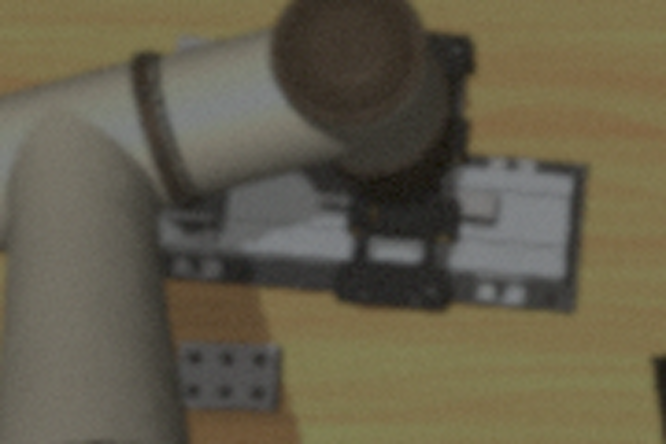

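```bash
cat > lean.py <<'E'
from h import *
def lean(c,name):
    P=cloud(c);ok=(c['depth']>0)
    X=np.array([.9968,-.0801]);Y=np.array([.0801,.9968]);o=np.array([.6285,.0751])
    x=(P[...,:2]-o)@X;y=(P[...,:2]-o)@Y;z=P[...,2]-.05
    m=ok&(abs(x)<.021)&(z>.03)&(z<.155)&(y>.06)&(y<.15)
    xs,ys,zs=x[m],y[m],z[m]
    # front face: points with |y-(y0-l*z)| small, away from side edges; use per-height minima robustly
    k=(abs(xs)<.014)&(ys<.115)
    a=np.polyfit(zs[k],ys[k],1)
    for _ in range(6):
        r=ys-np.polyval(a,zs);kk=k&(abs(r)<.004);a=np.polyfit(zs[kk],ys[kk],1)
    print(name,m.sum(),kk.sum(),'lean',-a[0],'y at z=28',np.polyval(a,.028),'zrange',zs[kk].min(),zs[kk].max())
if __name__=='__main__':
    import sys
    for n in sys.argv[1:]: lean(dict(np.load(f'/tmp/{n}.npz')),n)
E
python3 lean.py side1 s10
```

```text
side1 595 303 lean 0.07876817954313876 y at z=28 0.09138173834438477 zrange 0.030523405806326176 0.15479929439442708
s10 440 221 lean 0.0016358318960603506 y at z=28 0.09127274024520579 zrange 0.052299922773944074 0.15495900228181986
```

Upright lean measured 0.079 → 0.002 rad, closed side still at 91 mm. Carry the square back.

{"name": "apply_moves", "arguments": {
  "plan": [
    [[0, -0.2, -0.4, 0.3, 0.002, -0.008, 0.008], [0, -0.4, -0.8, 0.3, 0.002, -0.008, 0.016], [0, -0.4, -0.8, 0.2, 0.001, -0.008, 0.016], [0, -0.4, -0.8, 0.1, 0, -0.006, 0.016], [0, -0.4, -0.8, 0, 0, 0, 0.016], [0, -0.4, -0.8, 0, 0, 0, 0.016], [0, -0.4, -0.8, 0, 0, 0, 0.016], [0, -0.4, -0.8, 0, 0, 0, 0.016], [0, -0.4, -0.8, 0, 0, 0, 0.016], [0, -0.4, -0.8, 0, 0, 0, 0.016], [0, -0.4, -0.7, 0, 0, 0, 0.016], [0, -0.3, -0.5, 0, 0, 0, 0.016]]
  ]
}}

```text
time_s: 19.02
tcp_pos: [0.4925, -0.2099, 0.1334]
ee_rot: [[0.12, -0.993, -0.017], [-0.993, -0.12, 0.0], [-0.002, 0.017, -1.0]]
wrist_force: [0.6, 0.2, -6.4]
gripper_width: 0.23
```

{"name": "apply_moves", "arguments": {
  "plan": [
    [[0, -0.3, -0.7, 0, 0, -0.006, 0.009], [0, -0.3, -0.8, 0, 0, -0.006, 0.009], [0, -0.3, -0.8, 0, 0, -0.005, 0.009], [0, -0.1, -0.5, -0.2, 0, 0, 0], [0, 0, 0, -0.4, 0, 0, 0], [0, 0, 0, 0, 0, 0, 0]]
  ]
}}

```text
time_s: 19.52
tcp_pos: [0.4597, -0.2836, 0.1144]
ee_rot: [[0.146, -0.989, -0.006], [-0.989, -0.146, 0.003], [-0.004, 0.005, -1.0]]
wrist_force: [-1.0, -0.2, -6.9]
gripper_width: 0.223
```

```bash
python3 - <<'E'
from h import *
c,s=wcap();save(c,'w11');print(s['tcp_pos'],s['wrist_force'])
c=capture('side');save(c,'s11')
E
```

```text
[ 0.45973733 -0.28355807  0.11442607] [-0.96902866 -0.19232013 -6.91302165]
```

View pics/w11.png

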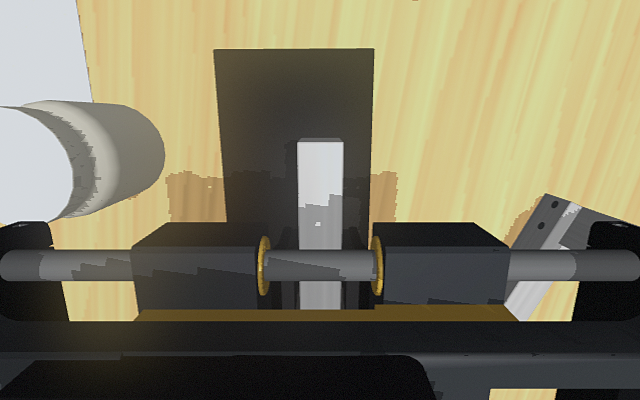

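View pics/s11.png

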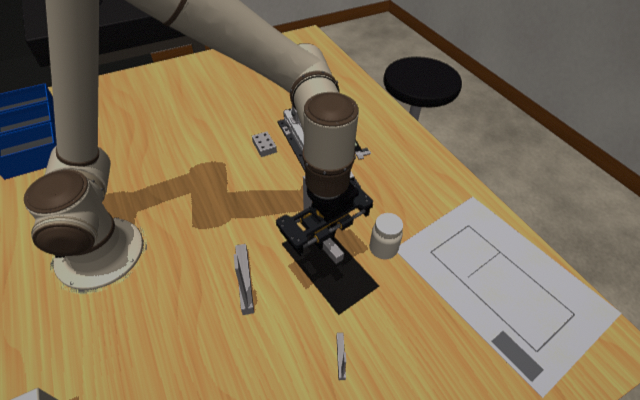

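{"name": "apply_moves", "arguments": {
  "plan": [
    [[0, 0.15, 0, -0.4, -0.003, -0.005, 0], [0, 0.1, 0, -0.7, 0, 0, 0], [0, 0, 0, -0.7, 0, 0, 0], [0, 0, 0, -0.7, 0, 0, 0], [0, 0, 0, -0.5, 0, 0, 0], [0, 0, 0, -0.2, 0, 0, 0], [0, 0, 0, 0, 0, 0, 0]]
  ]
}}

```text
time_s: 20.2
tcp_pos: [0.4746, -0.2792, 0.0373]
ee_rot: [[0.16, -0.987, 0.012], [-0.987, -0.16, -0.006], [0.008, -0.011, -1.0]]
wrist_force: [0.0, -0.6, -6.2]
gripper_width: 0.227
```

{"name": "apply_moves", "arguments": {
  "plan": [
    [[0, -0.3, -0.1, -0.2, 0.006, 0.012, -0.01], [0, -0.05, -0.05, -0.2, 0, 0, 0], [0, 0, 0, -0.2, 0, 0, 0], [0, 0, 0, -0.1, 0, 0, 0], [0, 0, 0, 0, 0, 0, 0]]
  ]
}}

```text
time_s: 20.62
tcp_pos: [0.4682, -0.2832, 0.0215]
ee_rot: [[0.152, -0.988, 0.005], [-0.988, -0.152, -0.002], [0.002, -0.005, -1.0]]
wrist_force: [-0.6, 0.2, -6.1]
gripper_width: 0.225
```

{"name": "apply_moves", "arguments": {
  "plan": [
    [[0, -0.03, 0, -0.06, 0.002, 0.005, 0], [0, 0, 0, -0.06, 0, 0, 0], [0, 0, 0, -0.05, 0, 0, 0]]
  ]
}}

```text
time_s: 20.87
tcp_pos: [0.4682, -0.2837, 0.0179]
ee_rot: [[0.152, -0.988, 0.002], [-0.988, -0.152, -0.0], [0.001, -0.002, -1.0]]
wrist_force: [-0.8, 0.6, -6.2]
gripper_width: 0.226
```

{"name": "apply_moves", "arguments": {
  "plan": [
    [[0, 0, 0, -0.05, 0, 0, 0]]
  ]
}}

```text
time_s: 20.95
tcp_pos: [0.4684, -0.2838, 0.0168]
ee_rot: [[0.152, -0.988, 0.002], [-0.988, -0.152, -0.0], [0.001, -0.002, -1.0]]
wrist_force: [-0.9, -1.1, -4.0]
gripper_width: 0.228
```

{"name": "apply_moves", "arguments": {
  "plan": [
    [[0, 0, 0, -0.05, 0, 0, 0]]
  ]
}}

```text
time_s: 21.03
tcp_pos: [0.4684, -0.284, 0.0162]
ee_rot: [[0.153, -0.988, 0.002], [-0.988, -0.153, -0.001], [0.001, -0.002, -1.0]]
wrist_force: [-3.9, 2.3, 9.5]
gripper_width: 0.227
```

Seated. Let it settle with light pressure, then release.

{"name": "apply_moves", "arguments": {
  "plan": [
    [[0, 0, 0, -0.02, 0, 0, 0], [0, 0, 0, 0, 0, 0, 0], [20, 0, 0, 0, 0, 0, 0], [30, 0, 0, 0, 0, 0, 0], [40, 0, 0, 0, 0, 0, 0], [60, 0, 0, 0, 0, 0, 0], [70, 0, 0, 0, 0, 0, 0], [70, 0, 0, 0, 0, 0, 0], [70, 0, 0, 0, 0, 0, 0], [70, 0, 0, 0, 0, 0, 0]]
  ]
}}

```text
time_s: 21.87
tcp_pos: [0.4736, -0.2858, 0.02]
ee_rot: [[0.155, -0.988, 0.013], [-0.988, -0.155, -0.006], [0.008, -0.012, -1.0]]
wrist_force: [-1.1, -0.4, 0.4]
gripper_width: 0.652
```

{"name": "apply_moves", "arguments": {
  "plan": [
    [[70, -0.15, 0, 0.3, 0.006, 0.013, 0], [70, 0, 0, 0.4, 0, 0, 0], [70, 0, 0, 0.5, 0, 0, 0], [70, 0, 0, 0.5, 0, 0, 0]]
  ]
}}

```text
time_s: 22.2
tcp_pos: [0.4679, -0.2852, 0.0618]
ee_rot: [[0.155, -0.988, -0.006], [-0.988, -0.155, 0.002], [-0.003, 0.005, -1.0]]
wrist_force: [1.6, -0.5, -0.7]
gripper_width: 0.699
```

{"name": "apply_moves", "arguments": {
  "plan": [
    [[70, 0, -0.1, 0.6, 0, 0, 0], [70, 0, -0.1, 0.6, 0, 0, 0], [70, 0, -0.1, 0.6, 0, 0, 0], [70, 0, -0.1, 0.7, 0, 0, 0], [70, 0, -0.1, 0.8, 0, 0, 0], [70, 0, -0.1, 0.8, 0, 0, 0], [70, 0, 0, 0.8, 0, 0, 0], [70, 0, 0, 0.8, 0, 0, 0], [70, 0, 0, 0.5, 0, 0, 0], [70, 0, 0, 0, 0, 0, 0]]
  ]
}}

```text
time_s: 23.03
tcp_pos: [0.4683, -0.3012, 0.2327]
ee_rot: [[0.155, -0.988, 0.006], [-0.988, -0.155, -0.003], [0.004, -0.006, -1.0]]
wrist_force: [0.1, 0.4, -0.4]
gripper_width: 0.696
```

```bash
python3 - <<'E'
from h import *
np.set_printoptions(precision=4,suppress=True)
c,s=wcap();save(c,'w12');print(s['tcp_pos'],s['wrist_force']);P=cloud(c);ok=c['depth']>0
box(P,ok,'stock',(.4,.55),(-.4,-.15),(.022,.034))
box(P,ok,'blade',(.4,.55),(-.4,-.15),(.05,.17))
box(P,ok,'jar',(.56,.69),(-.4,-.23),(.06,.12))
c=capture('side');save(c,'s12');np.savez('/tmp/s12.npz',**{k:np.array(v) for k,v in c.items()})
E
python3 lean.py s12
```

```text
[ 0.4683 -0.3012  0.2327] [ 0.1383  0.3743 -0.437 ]
stock 1821 mean [ 0.4695 -0.2834  0.0278] min [ 0.4504 -0.3399  0.0221] max [ 0.4875 -0.2173  0.033 ] rect [ 468.7 -278.4] [ 20.  121.8] 9.04
blade 201 mean [ 0.4611 -0.2312  0.1349] min [ 0.4574 -0.2359  0.0505] max [ 0.4639 -0.2201  0.1551] rect [ 460.5 -228.1] [ 4.6 15.5] 10.27
jar 5491 mean [ 0.6162 -0.3027  0.0934] min [ 0.5867 -0.3347  0.0601] max [ 0.6544 -0.2649  0.103 ] rect [ 619.7 -300.4] [67.2 66.8] 73.98
s12 605 325 lean 0.0014528207973172767 y at z=28 0.09154216791094578 zrange 0.030008088366728414 0.1549476780231282
```

View pics/s12.png

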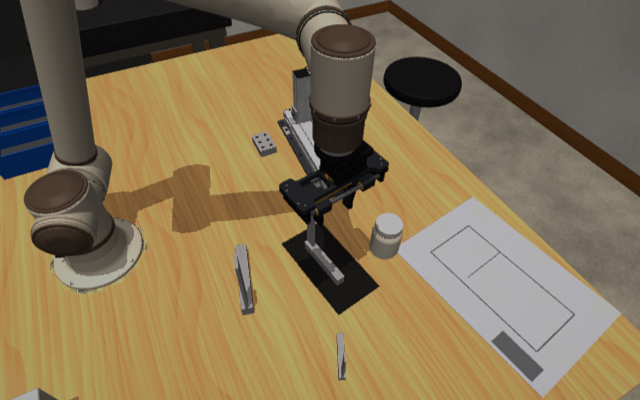

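The picture (s12) shows the square standing on the mat at (325,250), with the jar, block and caliper where they were. The upright at (302,90) is straight. Handing in.

```bash
python3 -c "
from h import *
print(finish_job(), sense()['time_s'])"
```

```text
the job is handed in; nothing more can be done
the job is handed in; nothing more can be done
```

The upright is now square and the engineer's square stands back upright on the mat. The job is handed in, after about 23 s of the 72 s allowed.

**What I did:**
- I gripped the middle-sized square 8 mm ahead of the given point, so the gripper body would clear the jar.
- I set its stock flat on the rail and slid it until it touched the upright. I then pushed until the motion stopped dead, with the working face about 93 mm from the rail's middle by the arm's reading. That is right at the edge of the ±8 mm tolerance.
- I held the press for over 2 s in all. The push was about 15 N at the wrist, which leaves roughly 7 to 15 N on the upright after rail friction. The square bore on the rail with about 11 to 13 N.
- I slid it back off the upright before lifting, and set it down on the mat, turned to line up with the mat.

**Last checks:**
- **Upright:** the camera's depth readings put the lean at 0.0015 rad, down from 0.079 at the start.
- **Square:** it stands on the mat with its top at the expected height.
- **Things lying about:** the jar measured unmoved. The block and caliper look unmoved in the last picture, but I did not measure them again.

**Disagreements and drift:**
- The camera put the squared face at about 91.5 mm, 1 to 2 mm less than by touch. That is within calibration error.
- During the press the tool tilted by up to 0.02 rad while the square turned slightly in the pads. I corrected this, and the stock still measured flat on the rail lengthwise to about 0.003 rad.
- Crosswise it read about 0.005 rad off the rail, over a stock only 20 mm wide.

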